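Locate a stem carrier plate against two dowels and an end stop

TASK

Lift the aluminium carrier plate with the cream resin shoulder stem onto the dark steel inspection nest and set it down flat, long side along the row of dowels, a little short (about a finger's width) of the brass end stop and just clear of the two dowels. Push its long edge up against both dowels while it is still short of the stop, then slide it along them to the stop and press it home on all three together for a moment, gently but firmly, never loading a dowel or the stop with more than 20 N. Let go and leave it flat and fully home, with the vials, the depth gauge and the probe undisturbed.

Things in the scene. Friction and masses are not known exactly. Their poses are not given: they have to be found in the camera images.
- nest: fixed dark steel base plate, 210 x 130 mm (its x by y), 12 mm thick; origin at the centre of its underside, on the blue bench top. Its x runs along the dowel line towards the brass end stop; its y points to the side that the two dowels are on. At home the carrier's centre is at nest x = +18 mm, y = +5 mm, its underside at z = 12 mm, long sides along nest x (either way round)
- dowel_a: fixed upright steel dowel, 12 mm diameter, standing 24 mm above the nest's top; origin at the centre of its foot, at nest x = -28, y = +46, z = 12 mm. Rigid
- dowel_b: the second, equal dowel, at nest x = +64, y = +46, z = 12 mm. Rigid
- end_stop: fixed brass block 14 x 30 x 22 mm (nest x, y, z); origin at the centre of its foot, at nest x = +95, y = -7, z = 12 mm; its face towards the carrier is at nest x = +88 mm. Rigid
- home (a point): point on the nest's top where the centre of the carrier's underside is when the carrier is home; axes as the nest's
- plate_under (a point): centre of the underside of the loose carrier: aluminium plate 140 x 70 mm (its x by y), 14 mm thick, with a cream stem rigidly standing on its centre; total height 79 mm, mass 0.3 to 0.55 kg. Bare metal on metal: it drags on the nest with about 3 to 7 N when nothing presses it down or lifts it, and also drags on the dowels with nearly as much force as it is pushed against them; both drags come before any load reaches the stop
- stem_grip (a point): point on the stem's axis 36 mm above the carrier's underside (22 mm above the plate's top), where it is best gripped: there the stem is a plain round post of 28 mm diameter, from the plate's top up to 48 mm above the underside, tapering above that to the tip at 79 mm; axes as the carrier plate's
- vial_a: loose glass vial with white cap, 24 mm diameter, 52 mm high, standing; origin at the centre of its underside
- vial_b: the second, equal vial
- gauge: loose brushed aluminium depth gauge lying flat: beam 130 x 12 mm along its x, crossbar 75 mm along its y, up to 14 mm high; origin at its centre, on the bench
- probe: loose rubber-tipped probe, 120 mm long, 10 mm diameter, lying along its y in the half-open drawer of the low blue steel drawer unit (about 240 mm wide, 68 mm high) at the robot's right; origin on its underside at mid length

How it is judged:
By the outcome, as a careful person would: the job done as asked, in the order asked, and still so for the second after the job is handed in, with the robot touching nothing.
It also fails if it takes over 67 s, if anything falls off the work surface, if the arm or the gripper's body presses on something with over 40 N, if the wrist force passes 120 N, or if a joint passes its speed limit or range.

ROBOT

A 7-joint arm with a two-finger parallel gripper is mounted at the origin on the work surface. World frame = base frame: x ahead of the robot, y to its left, z up, the work surface at z = 0. Lengths are in m, angles in degrees, forces in N, time in s.
With the tool pointing down it reaches from about 0.425 to 1.025 m from the base axis. Payload 3.6 kg.
Tool frame: the origin (TCP) lies on the mounting face of the last link; the fingertips stand 173 mm ahead of it and the grasp point (between the pads) lies robot.pinch_z ahead of it (robot.pinch_z is the distance from the TCP to the grasp point, in m); x points along the fingers, y is the direction in which the jaws open and shut, and the axes are right-handed (so a half turn about x gives the same grasp; the last joint's range is limited). The gripper opens to 85 mm and grips with 20 to 120 N. Pads are 22 mm wide; open, the fingers measure 114 mm over their backs; the gripper's body (76 mm by 85 mm) begins 54 mm behind the grasp point. The pads swing forward as they close: fully open they stand 13 mm farther back than shut.
Start: joints at [-74.055, 33.873, 2.773, 92.16, -1.908, 54.013, -1.931], TCP at [0.263, 0.675, 0.405] pointing down, gripper open.
Joint ranges: [-153.93, 153.93], [-27.13, 128.08], [-72.61, 78.16], [10.71, 143.7], [-87.88, 267.88], [4.46, 118.87], [-176.78, 176.78]. Speed limits (degrees/s): [147.25, 147.25, 180, 180, 180, 180, 180].

INTERFACE

Orientations are given as a 3x3 rotation matrix whose columns are the frame's x, y, z axes.
In Python, from station import robot, capture, ticket gives the robot as it stands.
- The arm moves only by the tool jog_arm, never from a script. Its argument "motion" is a list that holds one entry, the list of rows, each a list of 7 numbers: the shift along the tool's x, y, z in cm, then the turn, a rotation vector about the tool's x, y, z in degrees, then the opening, from -1 (shut) to 1 (fully open). A call has 1 to 12 rows; each row is the pose to reach, as a shift and turn from the pose measured when the call began, along the tool's axes at that moment; what a row does not reach only later rows make up. A row lasts 1/8 s, in which the tool goes at most 62.5 mm and 10.7 degrees, less where a joint would pass 70% of its speed; a pose out of reach is approached as far as the arm can. A call with a gripper value outside its range is refused whole. The fingers move at their own pace and stop on an object; "newtons" is the grip in N (left out, the last holds). Time passes only in rows, so rows that repeat a pose let the fingers close. It gives the time, the measured TCP pose, the force and the opening at its end, in the units of the state.
- robot.get_state(): the state, without advancing time (a new reading comes with each control period).
- capture(name): name is "scene" or "top" or "wrist"; returns a dict with "frame" (400x640x3 uint8, red, green, blue), "fx", "fy", "cx", "cy" (pixels), "rvec" (rotation vector, rad) and "tvec" (3), from world to camera coordinates, as OpenCV has them. Camera axes: x right, y down, z forward; pixel columns grow to the right and rows downward; lengths in m; the calibration is good to about 2 mm. A picture is of the moment at which its call begins. There is no depth.
- ticket.sign_off(): hands the job in, once; it reports no verdict.
The state is a dict: "t": time; "qpos": joint angles; "qvel": joint speeds; "effort": joint torques, N m; "tool_pos": TCP position; "eef_rot": TCP orientation; "force": force on the tool from outside, world axes, zero at the start; "torque": the same for the moment, N m; "width": finger opening in m.
Only numpy, scipy, OpenCV 4.12 (cv2) and the standard library are available. Lean on these libraries where they do the work, as an engineer would, in place of code of your own. Each camera call takes 0.05 s, during which the arm holds its last target. There are 200 camera calls.

## Working session

There is one attempt and no reset: what is moved stays moved. The work goes in short steps, Python scripts to look and compute and a tool call to move; the robot and the scene stay as the last step left them, time stands still between calls to the robot, and variables do not carry over. Pictures are saved under pics/ and viewed, about 8 in all and at most 12, crops included, and the job is handed in when it is done.

Besides the shell and the picture viewer there is one more tool, called after ">>>" as a command line: name --argument value ..., lists and objects as JSON in quotes. jog_arm: Moves the arm, as the interface text tells. Its arguments: {"type":"object","properties":{"motion":{"type":"array","items":{"type":"array","items":{"type":"array","items":{"type":"number"}}}},"newtons":{"type":"number"}},"required":["motion"]}

```bash
mkdir -p pics; ls; python3 - <<'E'
from station import robot, capture, ticket
import cv2, numpy as np
s=robot.get_state(); print({k:np.round(v,3).tolist() for k,v in s.items()}, robot.pinch_z)
for n in ("top","scene"):
    c=capture(n); cv2.imwrite(f"pics/{n}0.png",c["frame"][:,:,::-1]); print(n,c["fx"],c["fy"],c["cx"],c["cy"],c["rvec"],c["tvec"])
E
```

```text
pics
{'t': 0.0, 'qpos': [-74.056, 33.926, 2.768, 92.237, -1.91, 54.011, -1.931], 'qvel': [-0.01, -0.078, 0.09, 0.055, -0.036, 0.051, 0.032], 'effort': [0.0, -54.869, 1.547, -19.812, 0.009, 0.009, 0.0], 'tool_pos': [0.263, 0.675, 0.404], 'eef_rot': [[-0.001, 0.363, 0.932], [-0.002, 0.932, -0.363], [-1.0, -0.002, 0.0]], 'force': [0.098, -0.829, 0.179], 'torque': [-0.035, -0.007, 0.046], 'width': 0.086} 0.1547
top 402.38374099227184 402.38374099227184 317.378162579168 195.20919287763348 [ 2.17390886 -2.18707641  0.06285415] [-0.1676363   0.59392883  1.04958315]
scene 370.38073611978695 370.38073611978695 317.5476986496747 201.12708883960272 [ 0.86733803  2.49021733 -1.17020397] [ 0.5582612  -0.1268709   1.05429745]
```

View pics/top0.png

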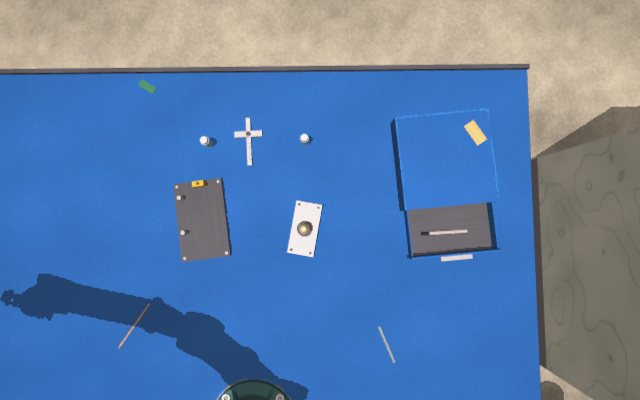

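View pics/scene0.png

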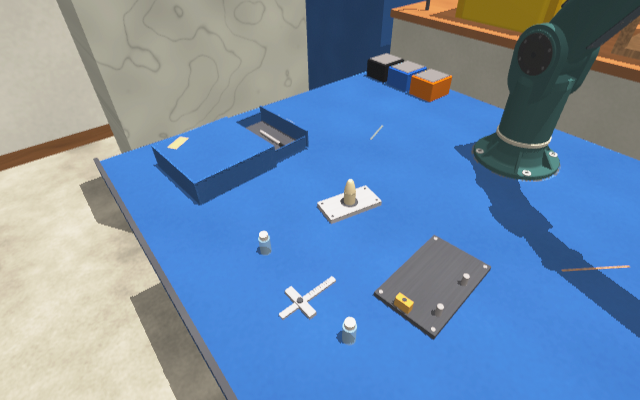

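The top view shows the nest near pixel (202,219), with the brass stop at (197,184) and dowels at (179,198) and (183,233). The carrier is at (305,228), the vials at (206,141) and (305,138), and the gauge at (248,135). The scene view agrees. Next I measure these points.

```bash
cat > h.py <<'E'
import cv2, numpy as np
from station import robot, capture, ticket
def cam(n):
    c=capture(n); R=cv2.Rodrigues(np.array(c["rvec"],float))[0]; t=np.array(c["tvec"],float).ravel()
    K=np.array([[c["fx"],0,c["cx"]],[0,c["fy"],c["cy"]],[0,0,1]],float)
    return c["frame"],K,R,t
def back(px,z,K,R,t):
    px=np.atleast_2d(np.array(px,float)); d=(R.T@np.linalg.inv(K)@np.c_[px,np.ones(len(px))].T).T
    o=-R.T@t; return o+d*((z-o[2])/d[:,2])[:,None]
def proj(P,K,R,t):
    q=(K@(R@np.atleast_2d(P).T+t[:,None])).T; return q[:,:2]/q[:,2:]
def biggest(mask):
    cs,_=cv2.findContours(mask.astype(np.uint8),cv2.RETR_EXTERNAL,cv2.CHAIN_APPROX_NONE)
    return max(cs,key=cv2.contourArea)
E
python3 - <<'E'
from h import *
f,K,R,t=cam("top"); print("cam",-R.T@t)
hsv=cv2.cvtColor(f,cv2.COLOR_RGB2HSV)
def roi(m,x0,y0,x1,y1):
    o=np.zeros_like(m); o[y0:y1,x0:x1]=m[y0:y1,x0:x1]; return o
nb=(hsv[:,:,1]<110)
for n,box,z in (("nest",(165,170,240,270),.012),("carrier",(280,190,330,265),.014)):
    c=biggest(roi(nb,*box)); w=back(c[:,0,:],z,K,R,t)[:,:2]
    (cx,cy),(a,b),ang=cv2.minAreaRect((w*1000).astype(np.float32)); print(n,cx,cy,a,b,ang)
    print(np.round(cv2.boxPoints(((cx,cy),(a,b),ang)),1).tolist())
for n,p,z in (("stop",(197.5,183.5),.034),("dA",(183,232.5),.036),("dB",(179,197.5),.036),("tip",(304.5,228),.079),("vialA",(204.5,140),.052),("vialB",(305,138),.052),("gauge",(248,134),.01)):
    print(n,np.round(back([p],z,K,R,t)[0]*1000,1))
a=cv2.resize(f[160:270,160:340],None,fx=4.4,fy=4.4,interpolation=cv2.INTER_CUBIC); cv2.imwrite("pics/crop1.png",a[:,:,::-1])
E
```

```text
cam [ 0.51883359 -0.18346859  1.08610734]
nest 532.1199951171875 139.19305419921875 212.8402862548828 132.45053100585938 7.301852703094482
[[418.1000061035156, 191.39999389648438], [435.0, 60.0], [646.0999755859375, 87.0], [629.2999877929688, 218.39999389648438]]
carrier 506.2437744140625 -135.9420623779297 72.10186004638672 142.85012817382812 79.55794525146484
[[429.5, -158.5], [570.0, -184.3000030517578], [583.0, -113.4000015258789], [442.5, -87.5]]
stop [624.9 144.4  34. ]
dA [496.5 179.9  36. ]
dB [588.1 192.   36. ]
tip [ 506.9 -139.3   79. ]
vialA [737.  122.2  52. ]
vialB [ 740.1 -140.2   52. ]
gauge [761.4  16.3  10. ]
```

View pics/crop1.png

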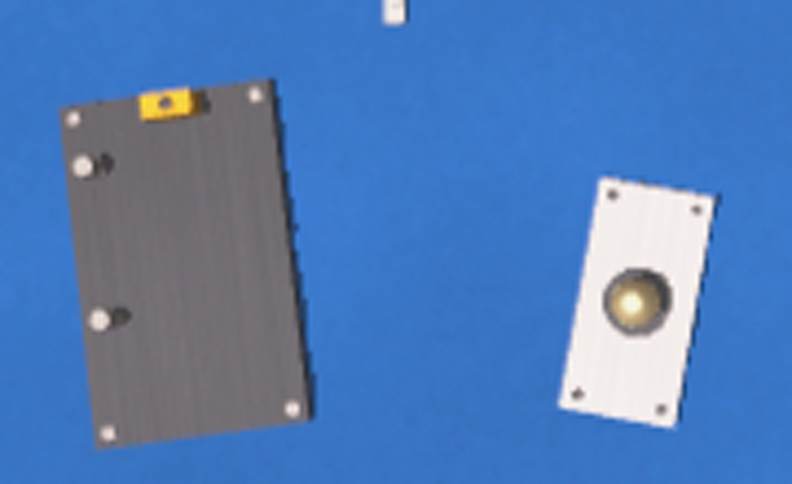

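Measured sizes are 213x132 mm and 143x72 mm, which matches the parts apart from edge pixels. The dowel and stop positions agree with the nest frame to about 2 mm. The nest is at about (531,138.5) mm with yaw 7.3°. The carrier is at (506,-136) with yaw -10.4°. The jaws will close along the plate's short side, so the tool-y yaw is 79.6°.

```bash
cat >> h.py <<'E'
from scipy.spatial.transform import Rotation as Ro
def rel(x,y,z,yaw):
    "shift (cm) and turn (deg), tool axes, to TCP target in mm, tool pointing down, tool y at yaw"
    s=robot.get_state(); T=np.array(s["eef_rot"]); c,n=np.cos(np.radians(yaw)),np.sin(np.radians(yaw))
    D=np.array([[0,c,n],[0,n,-c],[-1,0,0]])
    return np.round(np.r_[T.T@(np.array([x,y,z])/1000-s["tool_pos"])*100, Ro.from_matrix(T.T@D).as_rotvec(degrees=True)],2).tolist()
NC=np.array([531,138.5]); NY=7.35
def nest(x,y):
    a=np.radians(NY); return NC+np.array([[np.cos(a),-np.sin(a)],[np.sin(a),np.cos(a)]])@[x,y]
E
python3 -c "
from h import *
print(rel(560,270,380,79.6)); print(rel(506,-136,300,79.6))"
```

```text
[2.43, -26.97, 42.37, -10.9, -0.0, 0.1]
[10.5, -66.74, 52.08, -10.9, -0.0, 0.1]
```

>>> jog_arm --motion '[[[0.5, -4, 6, -2, 0, 0, 1], [1, -8, 12, -4, 0, 0, 1], [1.5, -12, 18, -6, 0, 0, 1], [2, -16, 24, -8, 0, 0, 1], [2.4, -20, 30, -10.9, 0, 0, 1], [2.4, -24, 36, -10.9, 0, 0, 1], [2.4, -28, 40, -10.9, 0, 0, 1], [2.4, -33, 42.4, -10.9, 0, 0, 1], [3, -39, 44.4, -10.9, 0, 0, 1], [4, -45, 46.4, -10.9, 0, 0, 1], [5, -51, 48.4, -10.9, 0, 0, 1], [6, -57, 50, -10.9, 0, 0, 1]]]'

```text
t: 1.65
tool_pos: [0.5254, 0.0048, 0.3514]
eef_rot: [[0.0, 0.18, 0.984], [-0.002, 0.984, -0.18], [-1.0, -0.002, 0.001]]
force: [0.4, -0.4, -0.5]
width: 0.0856
```

```bash
python3 -c "
from h import *
print(rel(506,-136,300,79.6))"
```

```text
[5.17, -14.19, 0.63, 0.01, 0.04, 0.09]
```

>>> jog_arm --motion '[[[2, -5, 0.2, 0, 0, 0.1, 1], [4, -10, 0.4, 0, 0, 0.1, 1], [5.2, -13, 0.6, 0, 0, 0.1, 1], [5.2, -14.2, 0.6, 0, 0, 0.1, 1], [5.2, -14.2, 0.6, 0, 0, 0.1, 1], [5.2, -14.2, 0.6, 0, 0, 0.1, 1]]]'

```text
t: 2.4
tool_pos: [0.5064, -0.1344, 0.3003]
eef_rot: [[0.002, 0.178, 0.984], [0.001, 0.984, -0.178], [-1.0, 0.001, 0.002]]
force: [-0.5, -0.7, 0.9]
width: 0.0854
```

```bash
python3 - <<'E'
from h import *
f,K,R,t=cam("wrist"); print(-R.T@t, R[2])
cv2.imwrite("pics/w1.png",f[:,:,::-1])
print(proj([[.506,-.136,.014],[.506,-.136,.048]],K,R,t))
print(robot.get_state()["tool_pos"])
E
```

```text
[ 0.42905964 -0.12062966  0.26894706] [ 0.3011978  -0.05356528 -0.95205601]
[[321.44647969 196.85129362]
 [321.19506827 210.45273745]]
[ 0.50634601 -0.13424972  0.30025063]
```

View pics/w1.png

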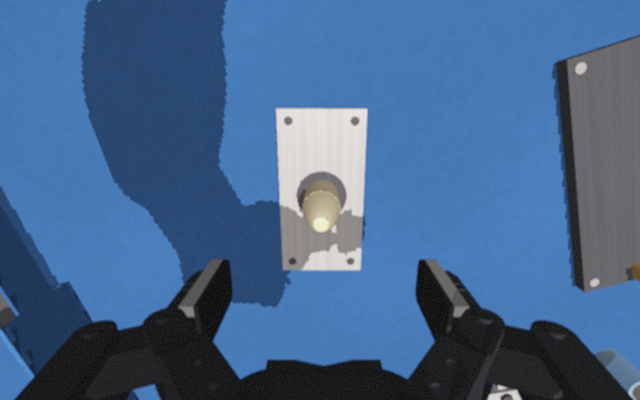

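The wrist view shows the carrier centred ahead of the open fingers, with plate-top corners at about (276,108), (368,108), (361,270) and (282,271). I back-project these.

```bash
python3 - <<'E'
from h import *
f,K,R,t=cam("wrist")
P=back([(276,108),(367.5,108),(361,270),(282.5,270.5)],.014,K,R,t)*1000
print(P.round(1),P.mean(0)); d=np.diff(np.r_[P,P[:1]],axis=0)[:,:2]; print(np.linalg.norm(d,axis=1),np.degrees(np.arctan2(d[:,1],d[:,0])))
print(back([(321,223)],.079,K,R,t)*1000)
hole=back([(288.5,121),(355,121),(350.5,261.5),(292.5,262)],.014,K,R,t)*1000; print(hole.round(1),hole.mean(0))
print(rel(506,-136,200,79.6))
E
```

```text
[[ 429.5 -157.6   14. ]
 [ 441.9  -88.4   14. ]
 [ 580.3 -113.1   14. ]
 [ 568.3 -183.    14. ]] [ 505.00282039 -135.49330472   14.        ]
[ 70.28750188 140.51628971  70.90721132 141.01023823] [ 79.84407847 -10.12612477 -99.75762417 169.62266391]
[[ 503.53311538 -135.40862828   79.        ]]
[[ 440.7 -150.1   14. ]
 [ 449.9  -99.2   14. ]
 [ 570.1 -121.1   14. ]
 [ 561.4 -172.3   14. ]] [ 505.53232603 -135.70238858   14.        ]
[10.02, -0.17, -0.02, 0.18, 0.1, -0.05]
```

>>> jog_arm --motion '[[[4, -0.1, -0.1, 0, 0, 0, 1], [8, -0.1, -0.1, 0, 0, 0, 1], [10, -0.1, -0.1, 0, 0, 0, 1], [10.9, -0.1, -0.1, 0, 0, 0, 1], [10.9, -0.1, -0.1, 0, 0, 0, 1], [10.9, -0.1, -0.1, 0, 0, 0, 0], [10.9, -0.1, -0.1, 0, 0, 0, -0.6], [10.9, -0.1, -0.1, 0, 0, 0, -1], [10.9, -0.1, -0.1, 0, 0, 0, -1], [10.9, -0.1, -0.1, 0, 0, 0, -1]]]' --newtons 60

```text
t: 3.75
tool_pos: [0.5055, -0.1354, 0.192]
eef_rot: [[0.003, 0.178, 0.984], [0.0, 0.984, -0.178], [-1.0, 0.001, 0.003]]
force: [-0.9, -0.2, 6.2]
width: 0.027
```

>>> jog_arm --motion '[[[0, 0, 0, 0, 0, 0, -1], [0, 0, 0, 0, 0, 0, -1], [0, 0, 0, 0, 0, 0, -1], [0, 0, 0, 0, 0, 0, -1]]]'

```text
t: 4.25
tool_pos: [0.5053, -0.1354, 0.192]
eef_rot: [[0.002, 0.178, 0.984], [0.0, 0.984, -0.178], [-1.0, 0.001, 0.002]]
force: [-0.3, 0.1, 0.9]
width: 0.0266
```

>>> jog_arm --motion '[[[-1, 0, 0, 0, 0, 0, -1], [-3, 0, 0, 0, 0, 0, -1], [-6, 0, 0, 0, 0, 0, -1], [-9, 0, 0, 0, 0, 0, -1], [-9, 0, 0, 0, 0, 0, -1], [-9, 0, 0, 0, 0, 0, -1]]]'

```text
t: 5.0
tool_pos: [0.5045, -0.1352, 0.2814]
eef_rot: [[0.001, 0.178, 0.984], [0.001, 0.984, -0.178], [-1.0, 0.001, 0.001]]
force: [-0.4, 0.3, -4.4]
width: 0.0265
```

```bash
python3 - <<'E'
from h import *
s=robot.get_state(); print(s["force"],s["torque"],s["width"])
print(nest(8,1), rel(*nest(8,1),285,90+NY))
E
```

```text
[-0.37695914  0.32569614 -4.37487529] [-0.01679244  0.02008496  0.0375522 ] 0.02651650131742087
[538.80633529 140.51522439] [-0.34, 27.75, -1.52, -17.58, 0.06, -0.03]
```

>>> jog_arm --motion '[[[-0.3, 3, 0, -2, 0, 0, -1], [-0.3, 8, -0.4, -5, 0, 0, -1], [-0.3, 13, -0.8, -9, 0, 0, -1], [-0.3, 18, -1.2, -13, 0, 0, -1], [-0.3, 23, -1.8, -17.6, 0, 0, -1], [-0.3, 26, -1.8, -17.6, 0, 0, -1], [-0.3, 27.7, -1.8, -17.6, 0, 0, -1], [-0.3, 27.7, -1.8, -17.6, 0, 0, -1], [-0.3, 27.7, -1.8, -17.6, 0, 0, -1], [-0.3, 27.7, -1.8, -17.6, 0, 0, -1]]]'

```text
t: 6.25
tool_pos: [0.5359, 0.1385, 0.2844]
eef_rot: [[0.0, -0.125, 0.992], [-0.001, 0.992, 0.125], [-1.0, -0.001, 0.0]]
force: [0.1, -0.6, -4.9]
width: 0.0265
```

```bash
python3 - <<'E'
from h import *
s=robot.get_state(); print(rel(*nest(5,1),285,90+NY),s["force"])
f,K,R,t=cam("wrist"); cv2.imwrite("pics/w2.png",f[:,:,::-1])
E
```

```text
[-0.06, 0.16, 0.02, -0.16, 0.01, 0.05] [ 0.13125385 -0.619184   -4.85947952]
```

View pics/w2.png

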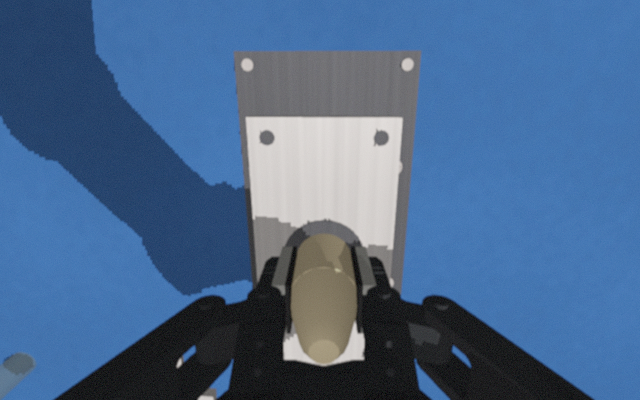

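The wrist view shows the carrier held level above the nest. Its rear plate corners are at (246,117) and (403,117), and the nest's rear corners are at (235,52) and (420,51). I use these to check the relative pose.

```bash
python3 - <<'E'
from h import *
f,K,R,t=cam("wrist")
def an(a,b): d=(b-a)[:2]; return np.linalg.norm(d),np.degrees(np.arctan2(d[1],d[0]))-90
N=back([(234.5,51.5),(420.5,50.5)],.012,K,R,t)*1000; print("nest rear",N.round(1),an(*N))
C=back([(246,117),(403.5,117)],.1064,K,R,t)*1000; print("carrier rear",C.round(1),an(*C))
for m,base,yaw,off in((N,"nest",an(*N)[1],105),(C,"car",an(*C)[1],70)):
    a=np.radians(NY); print(base,m.mean(0)[:2]+off*np.array([np.cos(a),np.sin(a)]))
print("pred nest rear mid",nest(-105,0),nest(-105,-65),nest(-105,65))
# precise plate edges in a top picture
f,K,R,t=cam("top"); a=cv2.resize(f[150:275,150:250],None,fx=4.8,fy=4.8,interpolation=cv2.INTER_CUBIC); cv2.imwrite("pics/t2.png",a[:,:,::-1])
E
```

```text
nest rear [[434.8  63.6  12. ]
 [417.9 191.   12. ]] (np.float64(128.5317253841877), np.float64(7.549487924551329))
carrier rear [[470.   95.4 106.4]
 [461.1 165.1 106.4]] (np.float64(70.31315708224308), np.float64(7.280611124342883))
nest [530.50899526 140.77273352]
car [534.97442915 139.20885924]
pred nest rear mid [426.86276609 125.06733411] [435.17822592  60.6014274 ] [418.54730625 189.53324082]
```

>>> jog_arm --motion '[[[2.5, 0.15, 0, 0, 0, 0, -1], [5, 0.15, 0, 0, 0, 0, -1], [6.8, 0.15, 0, 0, 0, 0, -1], [7.5, 0.15, 0, 0, 0, 0, -1], [7.7, 0.15, 0, 0, 0, 0, -1], [7.7, 0.15, 0, 0, 0, 0, -1], [7.7, 0.15, 0, 0, 0, 0, -1]]]'

```text
t: 7.28
tool_pos: [0.5362, 0.1411, 0.2084]
eef_rot: [[0.002, -0.126, 0.992], [0.001, 0.992, 0.126], [-1.0, 0.0, 0.002]]
force: [-0.5, 0.1, -4.0]
width: 0.0265
```

```bash
python3 - <<'E'
from h import *
f,K,R,t=cam("top"); a=cv2.resize(f[165:275,160:245],None,fx=5.4,fy=5.4,interpolation=cv2.INTER_CUBIC)
f,K,R,t=cam("wrist"); cv2.imwrite("pics/w3.png",np.hstack([a[:400],f[:,80:400]])[:,:,::-1])
print(robot.get_state()["tool_pos"],robot.get_state()["force"])
E
```

```text
[0.53612643 0.14104114 0.20824213] [ 0.07384398 -0.2931512  -4.09966979]
```

View pics/w3.png

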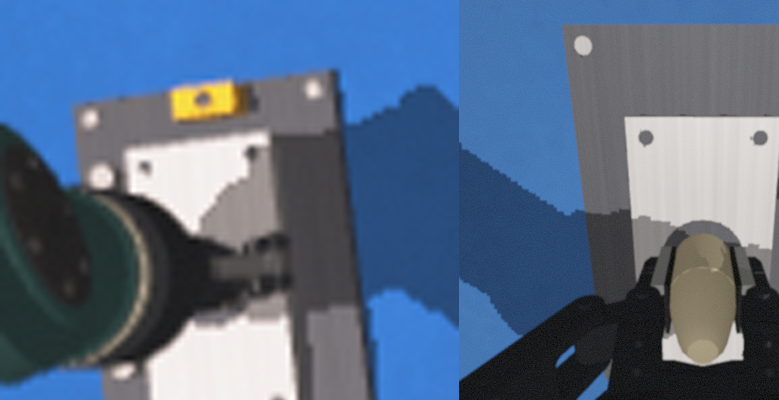

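The top crop shows the plate edge just clear of the dowels, with a gap of about 13 mm to the stop. Now I lower gently to contact.

>>> jog_arm --motion '[[[0.15, 0, 0, 0, 0, 0, -1], [0.3, 0, 0, 0, 0, 0, -1], [0.38, 0, 0, 0, 0, 0, -1], [0.42, 0, 0, 0, 0, 0, -1], [0.42, 0, 0, 0, 0, 0, -1]]]'

```text
t: 8.0
tool_pos: [0.536, 0.141, 0.2041]
eef_rot: [[0.002, -0.126, 0.992], [0.0, 0.992, 0.126], [-1.0, 0.0, 0.002]]
force: [-0.4, 0.0, -3.2]
width: 0.0269
```

>>> jog_arm --motion '[[[0.03, 0, 0, 0, 0, 0, -1], [0.06, 0, 0, 0, 0, 0, -1], [0.08, 0, 0, 0, 0, 0, -1], [0.08, 0, 0, 0, 0, 0, -1]]]'

```text
t: 8.5
tool_pos: [0.536, 0.141, 0.204]
eef_rot: [[0.002, -0.127, 0.992], [0.0, 0.992, 0.127], [-1.0, 0.0, 0.002]]
force: [-1.7, -0.8, 4.8]
width: 0.0264
```

Contact is made with the plate flat, at about 10 N/mm. Now I push sideways towards the dowels in small steps.

>>> jog_arm --motion '[[[0.03, 0.06, 0, 0, 0, 0, -1], [0.03, 0.12, 0, 0, 0, 0, -1], [0.03, 0.18, 0, 0, 0, 0, -1], [0.03, 0.22, 0, 0, 0, 0, -1], [0.03, 0.22, 0, 0, 0, 0, -1]]]'

```text
t: 9.12
tool_pos: [0.536, 0.1415, 0.204]
eef_rot: [[0.002, -0.125, 0.992], [-0.002, 0.992, 0.125], [-1.0, -0.002, 0.002]]
force: [-1.1, -4.8, 5.7]
width: 0.0266
```

>>> jog_arm --motion '[[[-0.04, 0.1, 0, 0, 0, 0, -1], [-0.04, 0.2, 0, 0, 0, 0, -1], [-0.04, 0.25, 0, 0, 0, 0, -1], [-0.04, 0.3, 0, 0, 0, 0, -1], [-0.04, 0.3, 0, 0, 0, 0, -1]]]'

```text
t: 9.75
tool_pos: [0.5355, 0.1449, 0.2042]
eef_rot: [[0.002, -0.126, 0.992], [-0.002, 0.992, 0.126], [-1.0, -0.002, 0.001]]
force: [0.2, 1.0, -4.9]
width: 0.0266
```

>>> jog_arm --motion '[[[0.03, 0, 0, 0, 0, 0, -1], [0.03, 0.05, 0, 0, 0, 0, -1], [0.03, 0.1, 0, 0, 0, 0, -1], [0.03, 0.15, 0, 0, 0, 0, -1], [0.03, 0.15, 0, 0, 0, 0, -1]]]'

```text
t: 10.38
tool_pos: [0.5354, 0.1459, 0.2041]
eef_rot: [[0.002, -0.125, 0.992], [-0.002, 0.992, 0.125], [-1.0, -0.002, 0.002]]
force: [-0.1, -3.8, 1.1]
width: 0.0261
```

>>> jog_arm --motion '[[[0, 0.1, 0, 0, 0, 0, -1], [0, 0.15, 0, 0, 0, 0, -1], [0, 0.2, 0, 0, 0, 0, -1], [0, 0.2, 0, 0, 0, 0, -1]]]'

```text
t: 10.88
tool_pos: [0.5354, 0.1466, 0.2041]
eef_rot: [[0.002, -0.124, 0.992], [-0.004, 0.992, 0.124], [-1.0, -0.004, 0.001]]
force: [0.6, -5.7, 1.3]
width: 0.0267
```

```bash
python3 - <<'E'
from h import *
f,K,R,t=cam("wrist"); a=cv2.resize(f[90:330,360:480],None,fx=2.5,fy=2.5,interpolation=cv2.INTER_CUBIC)
g,*_=cam("scene"); b=cv2.resize(g[220:345,360:500],None,fx=3.5,fy=3.5,interpolation=cv2.INTER_CUBIC)
b=cv2.copyMakeBorder(b,0,600-b.shape[0],0,0,cv2.BORDER_CONSTANT); cv2.imwrite("pics/w4.png",np.hstack([a,b])[:,:,::-1])
E
```

```text
(no output)
```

View pics/w4.png

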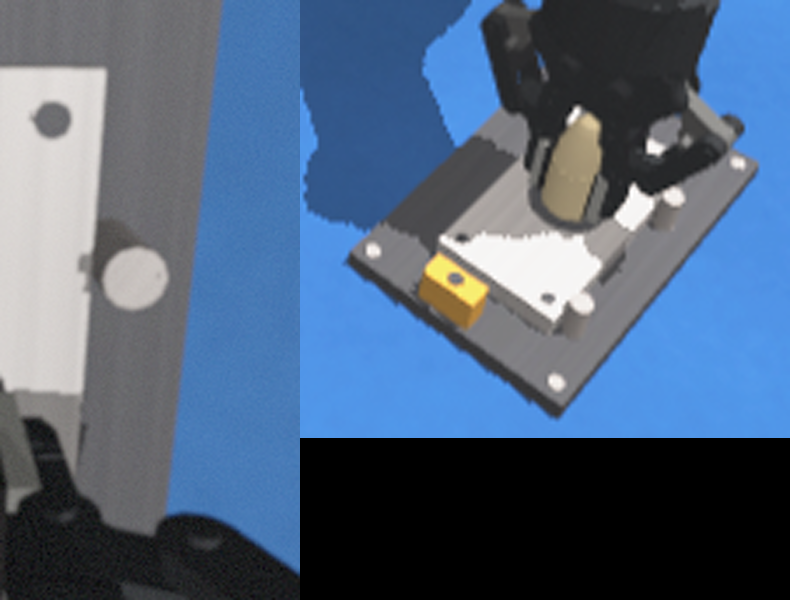

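The wrist crop shows dowel_a's top at about (414,201), very close to the plate edge, which runs from (402,117) to (393,247). I compute the gap.

```bash
python3 - <<'E'
from h import *
f,K,R,t=cam("wrist")
E=back([(402.2,117.5),(392.8,246.5)],.026,K,R,t)[:,:2]*1000; D=back([(414,201.2)],.036,K,R,t)[0,:2]*1000
Dl=back([(401.2,201.2),(427.1,201.2)],.036,K,R,t)*1000
d=E[1]-E[0]; n=np.array([-d[1],d[0]])/np.linalg.norm(d)
print("edge yaw",np.degrees(np.arctan2(d[1],d[0])),"gap",(D-E[0])@n-6,"dowel",D,"dia",np.linalg.norm(Dl[1]-Dl[0]),E)
print("edge y offset from TCP",(E[0]-robot.get_state()["tool_pos"][:2]*np.array(1000))@n)
E
```

```text
edge yaw 7.220446951216205 gap -0.29104077318117927 dowel [496.07709661 182.0953735 ] dia 11.651918871467757 [[461.09122007 171.90835067]
 [523.91414536 179.86751001]]
edge y offset from TCP 34.388749867001295
```

>>> jog_arm --motion '[[[0, 0.15, 0, 0, 0, 0, -1], [0, 0.22, 0, 0, 0, 0, -1], [0, 0.28, 0, 0, 0, 0, -1], [0, 0.28, 0, 0, 0, 0, -1]]]'

```text
t: 11.52
tool_pos: [0.5354, 0.1473, 0.2043]
eef_rot: [[0.002, -0.123, 0.992], [-0.007, 0.992, 0.123], [-1.0, -0.007, 0.001]]
force: [0.5, -7.2, 1.3]
width: 0.0266
```

The plate is blocked at the dowels, so the tool is starting to roll (0.4°) instead of moving. I keep pushing while correcting the roll.

>>> jog_arm --motion '[[[0.03, 0, 0, 0, 0, 0.4, -1], [0.03, 0, 0, 0, 0, 0.7, -1], [0.03, 0, 0, 0, 0, 0.9, -1], [0.03, 0, 0, 0, 0, 0.9, -1]]]'

```text
t: 12.02
tool_pos: [0.5357, 0.1451, 0.2041]
eef_rot: [[-0.0, -0.122, 0.992], [0.006, 0.992, 0.122], [-1.0, 0.006, 0.001]]
force: [1.1, -7.6, 1.8]
width: 0.0265
```

```bash
python3 - <<'E'
from h import *
s=robot.get_state(); print(np.round(s["torque"],2),np.round(s["force"],1),np.round(s["eef_rot"],4).tolist(), s["tool_pos"])
r=np.array(s["eef_rot"]); print("grasp pt",s["tool_pos"]+r[:,0]*.156,"yaw",np.degrees(np.arctan2(r[1,2],r[0,2])))
E
```

```text
[-2.   -0.3   0.18] [ 1.1 -7.6  1.8] [[-0.0002, -0.1223, 0.9925], [0.0059, 0.9925, 0.1223], [-1.0, 0.0059, 0.0005]] [0.53572942 0.14506474 0.20405688]
grasp pt [0.53569972 0.14598957 0.04805962] yaw 7.023154754604422
```

>>> jog_arm --motion '[[[0.03, 0.1, 0, 0, 0, -0.1, -1], [0.03, 0.2, 0, 0, 0, -0.15, -1], [0.03, 0.32, 0, 0, 0, -0.15, -1], [0.03, 0.36, 0, 0, 0, -0.15, -1], [0.03, 0.36, 0, 0, 0, -0.15, -1]]]'

```text
t: 12.65
tool_pos: [0.5357, 0.1461, 0.2041]
eef_rot: [[0.0, -0.121, 0.993], [-0.0, 0.993, 0.121], [-1.0, -0.0, 0.0]]
force: [0.9, -9.9, 4.6]
width: 0.0263
```

```bash
cat >> h.py <<'E'
def st():
    s=robot.get_state(); r=np.array(s["eef_rot"]); a=np.radians(NY); N=np.array([[np.cos(a),np.sin(a)],[-np.sin(a),np.cos(a)]])
    g=np.array(s["tool_pos"])+r[:,0]*.156; F=np.array(s["force"])
    print("t",round(s["t"],2),"grasp nest",(N@(g[:2]*1000-NC)).round(2),"z",(g[2]*1000).round(2),"F nest",(N@F[:2]).round(1),"Fz",F[2].round(1),"T",np.round(s["torque"],2),
     "tilt",np.degrees(np.arctan2(N@r[:2,0],1)).round(2),"yaw",np.degrees(np.arctan2(r[1,2],r[0,2])).round(2),"w",round(s["width"]*1000,1))
E
python3 -c "from h import *; st()"
```

```text
t 12.65 grasp nest [5.61 6.9 ] z 48.06 F nest [-0.4 -9.9] Fz 4.6 T [-1.96 -0.18  0.22] tilt [ 0.01 -0.01] yaw 6.94 w 26.3
```

>>> jog_arm --motion '[[[0.02, 0.25, 0, -0.3, 0, 0.15, -1], [0.02, 0.3, 0, -0.6, 0, 0.15, -1], [0.02, 0.3, 0, -0.6, 0, 0.15, -1], [0.02, 0.3, 0, -0.6, 0, 0.15, -1]]]'

```text
t: 13.15
tool_pos: [0.5358, 0.1464, 0.2041]
eef_rot: [[-0.0, -0.128, 0.992], [-0.001, 0.992, 0.128], [-1.0, -0.001, -0.0]]
force: [0.8, -9.4, 3.7]
width: 0.0265
```

```bash
python3 -c "from h import *; st()"
```

```text
t 13.15 grasp nest [5.72 7.06] z 48.08 F nest [-0.4 -9.5] Fz 3.7 T [-2.   -0.23  0.01] tilt [-0.01 -0.05] yaw 7.38 w 26.5
```

>>> jog_arm --motion '[[[0.02, 0.3, 0, -0.3, 0, 0.2, -1], [0.02, 0.3, 0, -0.5, 0, 0.2, -1], [0.02, 0.3, 0, -0.5, 0, 0.2, -1], [0.02, 0.3, 0, -0.5, 0, 0.2, -1]]]'

```text
t: 13.65
tool_pos: [0.5359, 0.1464, 0.2041]
eef_rot: [[-0.0, -0.133, 0.991], [-0.001, 0.991, 0.133], [-1.0, -0.001, -0.001]]
force: [0.3, -8.8, 4.1]
width: 0.0265
```

```bash
python3 -c "from h import *; st()"
```

```text
t 13.65 grasp nest [5.77 7.1 ] z 48.08 F nest [-0.8 -8.8] Fz 4.1 T [-2.06 -0.28 -0.17] tilt [-0.03 -0.05] yaw 7.63 w 26.5
```

Both dowels carry load: the yaw torque balances at about 7.4° and reverses on either side. Now I slide along them towards the stop with light side pressure.

>>> jog_arm --motion '[[[0, 0.25, 0.1, 0.2, 0, 0.15, -1], [0, 0.25, 0.2, 0.2, -0.1, 0.15, -1], [0, 0.25, 0.3, 0.2, -0.2, 0.15, -1], [0, 0.25, 0.4, 0.2, -0.2, 0.15, -1], [0, 0.25, 0.5, 0.2, -0.2, 0.15, -1], [0, 0.25, 0.6, 0.2, -0.2, 0.15, -1], [0, 0.25, 0.7, 0.2, -0.2, 0.15, -1]]]'

```text
t: 14.52
tool_pos: [0.5377, 0.1469, 0.204]
eef_rot: [[-0.012, -0.128, 0.992], [-0.005, 0.992, 0.128], [-1.0, -0.003, -0.012]]
force: [-11.2, -9.9, 16.3]
width: 0.0265
```

```bash
python3 -c "from h import *; st()"
```

```text
t 14.53 grasp nest [5.87 7.  ] z 47.98 F nest [-12.4  -8.4] Fz 16.3 T [-1.73  1.94  0.1 ] tilt [-0.69 -0.18] yaw 7.34 w 26.5
```

>>> jog_arm --motion '[[[-0.05, 0.18, 0.1, 0, -0.5, 0.3, -1], [-0.08, 0.18, 0.2, 0, -0.9, 0.3, -1], [-0.08, 0.18, 0.3, 0, -0.9, 0.3, -1], [-0.08, 0.18, 0.4, 0, -0.9, 0.3, -1], [-0.08, 0.18, 0.4, 0, -0.9, 0.3, -1]]]'

```text
t: 15.15
tool_pos: [0.5373, 0.1467, 0.2041]
eef_rot: [[-0.009, -0.127, 0.992], [-0.003, 0.992, 0.127], [-1.0, -0.002, -0.009]]
force: [-8.4, -8.4, 7.0]
width: 0.0264
```

```bash
python3 -c "from h import *; st()"
```

```text
t 15.15 grasp nest [5.91 7.02] z 48.07 F nest [-9.4 -7.2] Fz 7.0 T [-1.63  1.31  0.11] tilt [-0.53 -0.12] yaw 7.3 w 26.4
```

>>> jog_arm --motion '[[[-0.08, 0.12, 0.1, 0, -0.5, 0.2, -1], [-0.1, 0.12, 0.2, 0, -1, 0.2, -1], [-0.1, 0.12, 0.3, 0, -1.2, 0.2, -1], [-0.1, 0.12, 0.4, 0, -1.2, 0.2, -1], [-0.1, 0.12, 0.4, 0, -1.2, 0.2, -1]]]'

```text
t: 15.78
tool_pos: [0.5364, 0.1466, 0.2041]
eef_rot: [[-0.002, -0.127, 0.992], [-0.003, 0.992, 0.127], [-1.0, -0.002, -0.003]]
force: [-8.1, -7.5, 5.7]
width: 0.0268
```

```bash
python3 -c "from h import *; st()"
```

```text
t 15.78 grasp nest [5.97 7.  ] z 48.08 F nest [-9.  -6.4] Fz 5.7 T [-1.36  1.54  0.11] tilt [-0.16 -0.13] yaw 7.3 w 26.8
```

>>> jog_arm --motion '[[[-0.08, 0.12, 0.2, 0, -0.3, 0.2, -1], [-0.12, 0.12, 0.3, 0, -0.6, 0.2, -1], [-0.15, 0.12, 0.4, 0, -0.6, 0.2, -1], [-0.15, 0.12, 0.5, 0, -0.6, 0.2, -1], [-0.15, 0.12, 0.5, 0, -0.6, 0.2, -1]]]'

```text
t: 16.4
tool_pos: [0.537, 0.1467, 0.2042]
eef_rot: [[-0.005, -0.127, 0.992], [-0.003, 0.992, 0.127], [-1.0, -0.002, -0.005]]
force: [-6.1, -6.8, 1.3]
width: 0.0267
```

```bash
python3 -c "from h import *; st()"
```

```text
t 16.4 grasp nest [6.25 7.  ] z 48.2 F nest [-7. -6.] Fz 1.3 T [-1.36  1.17  0.15] tilt [-0.29 -0.12] yaw 7.31 w 26.7
```

>>> jog_arm --motion '[[[-0.05, 0.1, 0.3, 0, -0.5, 0.15, -1], [-0.08, 0.1, 0.4, 0, -0.8, 0.15, -1], [-0.1, 0.1, 0.5, 0, -0.8, 0.15, -1], [-0.1, 0.1, 0.6, 0, -0.8, 0.15, -1], [-0.1, 0.1, 0.7, 0, -0.8, 0.15, -1], [-0.1, 0.1, 0.7, 0, -0.8, 0.15, -1]]]'

```text
t: 17.15
tool_pos: [0.5386, 0.1469, 0.2041]
eef_rot: [[-0.006, -0.128, 0.992], [-0.004, 0.992, 0.128], [-1.0, -0.003, -0.007]]
force: [-9.8, -6.7, 5.8]
width: 0.0265
```

```bash
python3 -c "from h import *; st()"
```

```text
t 17.15 grasp nest [7.59 6.96] z 48.09 F nest [-10.6  -5.4] Fz 5.8 T [-1.22  1.67  0.15] tilt [-0.38 -0.16] yaw 7.33 w 26.5
```

>>> jog_arm --motion '[[[-0.1, 0.1, 0.3, 0, -0.6, 0.15, -1], [-0.15, 0.1, 0.4, 0, -1, 0.15, -1], [-0.17, 0.1, 0.5, 0, -1, 0.15, -1], [-0.18, 0.1, 0.6, 0, -1, 0.15, -1], [-0.18, 0.1, 0.7, 0, -1, 0.15, -1], [-0.18, 0.1, 0.7, 0, -1, 0.15, -1]]]'

```text
t: 17.9
tool_pos: [0.5424, 0.1475, 0.2043]
eef_rot: [[0.002, -0.128, 0.992], [-0.003, 0.992, 0.128], [-1.0, -0.003, 0.001]]
force: [-3.1, -6.4, -2.4]
width: 0.0264
```

```bash
python3 -c "from h import *; st()"
```

```text
t 17.9 grasp nest [12.69  7.05] z 48.3 F nest [-3.9 -6. ] Fz -2.4 T [-1.37  0.74  0.11] tilt [ 0.07 -0.16] yaw 7.33 w 26.4
```

>>> jog_arm --motion '[[[-0.02, 0.1, 0.15, 0, -0.1, 0.15, -1], [-0.04, 0.1, 0.25, 0, -0.3, 0.15, -1], [-0.06, 0.1, 0.35, 0, -0.4, 0.15, -1], [-0.06, 0.1, 0.4, 0, -0.4, 0.15, -1], [-0.06, 0.1, 0.4, 0, -0.4, 0.15, -1]]]'

```text
t: 18.52
tool_pos: [0.5429, 0.1476, 0.2041]
eef_rot: [[-0.002, -0.128, 0.992], [-0.003, 0.992, 0.128], [-1.0, -0.003, -0.002]]
force: [-5.0, -6.0, 3.9]
width: 0.0268
```

```bash
python3 -c "from h import *; st()"
```

```text
t 18.52 grasp nest [12.7  7. ] z 48.1 F nest [-5.8 -5.3] Fz 3.9 T [-1.3   1.08  0.09] tilt [-0.11 -0.17] yaw 7.33 w 26.8
```

>>> jog_arm --motion '[[[-0.08, 0.1, 0.25, 0, -0.4, 0.15, -1], [-0.12, 0.1, 0.35, 0, -0.7, 0.15, -1], [-0.14, 0.1, 0.45, 0, -0.7, 0.15, -1], [-0.15, 0.1, 0.5, 0, -0.7, 0.15, -1], [-0.15, 0.1, 0.5, 0, -0.7, 0.15, -1]]]'

```text
t: 19.15
tool_pos: [0.544, 0.1477, 0.2042]
eef_rot: [[-0.001, -0.128, 0.992], [-0.003, 0.992, 0.128], [-1.0, -0.003, -0.001]]
force: [-5.4, -5.3, 0.2]
width: 0.0267
```

```bash
python3 -c "from h import *; st()"
```

```text
t 19.15 grasp nest [13.88  7.  ] z 48.21 F nest [-6.1 -4.5] Fz 0.2 T [-1.27  0.99  0.04] tilt [-0.08 -0.18] yaw 7.33 w 26.7
```

>>> jog_arm --motion '[[[-0.08, 0.12, 0.3, 0, -0.4, 0.2, -1], [-0.1, 0.12, 0.4, 0, -0.7, 0.2, -1], [-0.12, 0.12, 0.5, 0, -0.7, 0.2, -1], [-0.12, 0.12, 0.55, 0, -0.7, 0.2, -1], [-0.12, 0.12, 0.55, 0, -0.7, 0.2, -1]]]'

```text
t: 19.77
tool_pos: [0.5446, 0.1478, 0.2041]
eef_rot: [[-0.003, -0.128, 0.992], [-0.004, 0.992, 0.128], [-1.0, -0.003, -0.003]]
force: [-8.1, -7.1, 3.6]
width: 0.0265
```

```bash
python3 -c "from h import *; st()"
```

```text
t 19.77 grasp nest [14.14  7.01] z 48.13 F nest [-9. -6.] Fz 3.6 T [-1.34  1.43  0.06] tilt [-0.2  -0.18] yaw 7.34 w 26.5
```

>>> jog_arm --motion '[[[-0.1, 0.1, 0.3, 0, -0.4, 0.2, -1], [-0.16, 0.1, 0.4, 0, -0.8, 0.2, -1], [-0.18, 0.1, 0.5, 0, -0.8, 0.2, -1], [-0.18, 0.1, 0.55, 0, -0.8, 0.2, -1], [-0.18, 0.1, 0.55, 0, -0.8, 0.2, -1]]]'

```text
t: 20.4
tool_pos: [0.5468, 0.148, 0.2044]
eef_rot: [[0.001, -0.128, 0.992], [-0.003, 0.992, 0.128], [-1.0, -0.003, 0.0]]
force: [-4.2, -6.1, -2.8]
width: 0.0265
```

```bash
python3 -c "from h import *; st()"
```

```text
t 20.4 grasp nest [16.94  7.01] z 48.37 F nest [-4.9 -5.5] Fz -2.8 T [-1.37  0.77  0.16] tilt [ 0.02 -0.15] yaw 7.34 w 26.5
```

>>> jog_arm --motion '[[[-0.05, 0.1, 0.2, 0, -0.2, 0.15, -1], [-0.08, 0.1, 0.3, 0, -0.5, 0.15, -1], [-0.1, 0.1, 0.4, 0, -0.5, 0.15, -1], [-0.1, 0.1, 0.4, 0, -0.5, 0.15, -1]]]'

```text
t: 20.9
tool_pos: [0.5471, 0.1481, 0.2041]
eef_rot: [[-0.001, -0.128, 0.992], [-0.003, 0.992, 0.128], [-1.0, -0.003, -0.002]]
force: [-5.4, -6.1, 1.8]
width: 0.0265
```

```bash
python3 - <<'E'
from h import *
st()
g,*_=cam("scene"); b=cv2.resize(g[220:345,360:500],None,fx=4.8,fy=4.8,interpolation=cv2.INTER_CUBIC); cv2.imwrite("pics/s5.png",b[:,:,::-1])
E
```

```text
t 20.9 grasp nest [16.97  7.02] z 48.14 F nest [-6.2 -5.3] Fz 1.8 T [-1.3   1.02  0.11] tilt [-0.1  -0.16] yaw 7.34 w 26.5
```

View pics/s5.png

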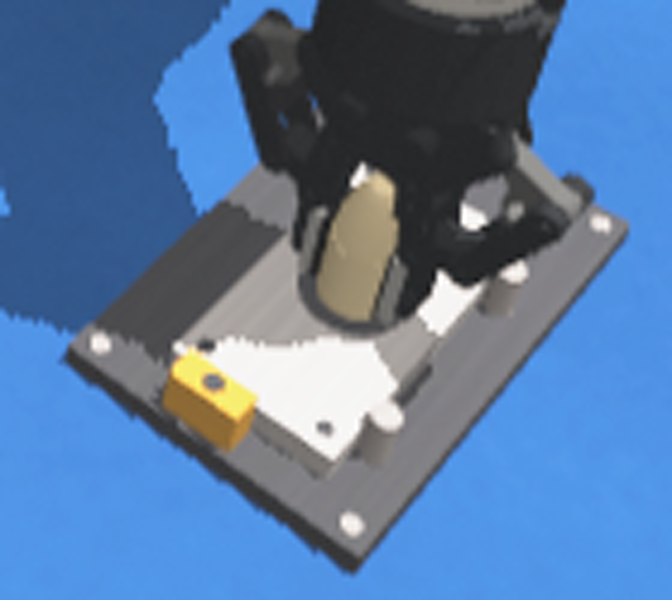

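The scene crop shows the plate front edge next to the brass stop (about (210,400) in the crop) and both dowels close against the long edge. I continue gently.

>>> jog_arm --motion '[[[-0.1, 0.1, 0.25, 0, -0.4, 0.2, -1], [-0.13, 0.1, 0.35, 0, -0.7, 0.2, -1], [-0.15, 0.1, 0.45, 0, -0.7, 0.2, -1], [-0.15, 0.1, 0.5, 0, -0.7, 0.2, -1], [-0.15, 0.1, 0.5, 0, -0.7, 0.2, -1]]]'

```text
t: 21.58
tool_pos: [0.5482, 0.1482, 0.2042]
eef_rot: [[-0.001, -0.128, 0.992], [-0.002, 0.992, 0.128], [-1.0, -0.002, -0.001]]
force: [-5.0, -6.8, -0.6]
width: 0.0267
```

```bash
python3 -c "from h import *; st()"
```

```text
t 21.57 grasp nest [18.05  7.02] z 48.18 F nest [-5.9 -6.1] Fz -0.6 T [-1.3   1.05  0.17] tilt [-0.07 -0.13] yaw 7.35 w 26.7
```

>>> jog_arm --motion '[[[-0.1, 0.1, 0.25, 0, -0.4, 0.2, -1], [-0.13, 0.1, 0.35, 0, -0.7, 0.2, -1], [-0.15, 0.1, 0.45, 0, -0.7, 0.2, -1], [-0.15, 0.1, 0.5, 0, -0.7, 0.2, -1], [-0.15, 0.1, 0.5, 0, -0.7, 0.2, -1]]]'

```text
t: 22.2
tool_pos: [0.5486, 0.1481, 0.2042]
eef_rot: [[-0.002, -0.128, 0.992], [-0.002, 0.992, 0.128], [-1.0, -0.002, -0.003]]
force: [-6.3, -7.1, 0.4]
width: 0.0264
```

```bash
python3 -c "from h import *; st()"
```

```text
t 22.2 grasp nest [18.25  6.99] z 48.19 F nest [-7.2 -6.3] Fz 0.4 T [-1.34  1.31  0.08] tilt [-0.15 -0.12] yaw 7.34 w 26.4
```

>>> jog_arm --motion '[[[-0.12, 0.1, 0.3, 0, -0.4, 0.2, -1], [-0.16, 0.1, 0.4, 0, -0.8, 0.2, -1], [-0.19, 0.1, 0.5, 0, -0.8, 0.2, -1], [-0.19, 0.1, 0.6, 0, -0.8, 0.2, -1], [-0.19, 0.1, 0.6, 0, -0.8, 0.2, -1]]]'

```text
t: 22.82
tool_pos: [0.5489, 0.1482, 0.2042]
eef_rot: [[-0.005, -0.128, 0.992], [-0.003, 0.992, 0.128], [-1.0, -0.002, -0.005]]
force: [-8.5, -6.5, 1.0]
width: 0.0261
```

```bash
python3 -c "from h import *; st()"
```

```text
t 22.82 grasp nest [18.23  7.  ] z 48.18 F nest [-9.2 -5.3] Fz 1.0 T [-1.27  1.57  0.04] tilt [-0.3  -0.12] yaw 7.36 w 26.1
```

It is blocked at nest x ≈ 18.2 with Fx rising, so the plate is at the stop. Now I press home on all three, keeping the total under 18 N in x and about 10 N in y.

>>> jog_arm --motion '[[[-0.12, 0.15, 0.5, 0, -0.6, 0.2, -1], [-0.17, 0.2, 0.65, 0, -1, 0.25, -1], [-0.19, 0.22, 0.75, 0, -1.2, 0.25, -1], [-0.19, 0.22, 0.8, 0, -1.2, 0.25, -1], [-0.19, 0.22, 0.8, 0, -1.2, 0.25, -1]]]'

```text
t: 23.45
tool_pos: [0.5492, 0.1484, 0.2041]
eef_rot: [[-0.006, -0.128, 0.992], [-0.004, 0.992, 0.128], [-1.0, -0.003, -0.007]]
force: [-12.7, -8.9, 7.4]
width: 0.0265
```

```bash
python3 -c "from h import *; st()"
```

```text
t 23.45 grasp nest [18.29  7.03] z 48.15 F nest [-13.8  -7.2] Fz 7.4 T [-1.67  2.34  0.11] tilt [-0.39 -0.18] yaw 7.33 w 26.5
```

>>> jog_arm --motion '[[[-0.18, 0.2, 0.6, 0, -0.8, 0.2, -1], [-0.24, 0.22, 0.75, 0, -1.2, 0.25, -1], [-0.28, 0.22, 0.85, 0, -1.5, 0.25, -1], [-0.3, 0.22, 0.95, 0, -1.5, 0.25, -1], [-0.3, 0.22, 0.95, 0, -1.5, 0.25, -1], [-0.3, 0.22, 0.95, 0, -1.5, 0.25, -1]]]'

```text
t: 24.2
tool_pos: [0.5494, 0.1488, 0.2042]
eef_rot: [[-0.007, -0.128, 0.992], [-0.006, 0.992, 0.128], [-1.0, -0.005, -0.008]]
force: [-14.3, -9.4, 3.6]
width: 0.0268
```

```bash
python3 -c "from h import *; st()"
```

```text
t 24.2 grasp nest [18.3   7.09] z 48.25 F nest [-15.3  -7.5] Fz 3.6 T [-1.55  2.79  0.05] tilt [-0.45 -0.28] yaw 7.33 w 26.8
```

>>> jog_arm --motion '[[[-0.26, 0.25, 0.6, 0, -1, 0.4, -1], [-0.3, 0.25, 0.8, 0, -1.6, 0.5, -1], [-0.32, 0.25, 0.85, 0, -1.8, 0.5, -1], [-0.32, 0.25, 0.85, 0, -1.8, 0.5, -1], [-0.32, 0.25, 0.85, 0, -1.8, 0.5, -1], [-0.32, 0.25, 0.85, 0, -1.8, 0.5, -1]]]'

```text
t: 24.95
tool_pos: [0.5487, 0.1485, 0.2044]
eef_rot: [[-0.003, -0.127, 0.992], [-0.004, 0.992, 0.127], [-1.0, -0.003, -0.004]]
force: [-12.5, -10.5, 1.4]
width: 0.0264
```

```bash
python3 -c "from h import *; st()"
```

```text
t 24.95 grasp nest [18.3   7.16] z 48.36 F nest [-13.7  -8.8] Fz 1.4 T [-2.08  2.63  0.12] tilt [-0.21 -0.19] yaw 7.32 w 26.4
```

Drags come off first, so the stop itself may be seeing only a few newtons. I do one firmer press with Fx about 21 N, which keeps the stop well under 20 N.

>>> jog_arm --motion '[[[-0.28, 0.25, 0.7, 0, -1.2, 0.3, -1], [-0.36, 0.28, 1, 0, -1.8, 0.4, -1], [-0.42, 0.28, 1.2, 0, -2.2, 0.4, -1], [-0.44, 0.28, 1.3, 0, -2.3, 0.4, -1], [-0.44, 0.28, 1.35, 0, -2.3, 0.4, -1], [-0.44, 0.28, 1.35, 0, -2.3, 0.4, -1], [-0.44, 0.28, 1.35, 0, -2.3, 0.4, -1]]]'

```text
t: 25.82
tool_pos: [0.5487, 0.1487, 0.2044]
eef_rot: [[-0.003, -0.128, 0.992], [-0.005, 0.992, 0.127], [-1.0, -0.005, -0.003]]
force: [-20.7, -9.3, 3.3]
width: 0.0265
```

```bash
python3 -c "from h import *; st()"
```

```text
t 25.82 grasp nest [18.39  7.1 ] z 48.37 F nest [-21.8  -6.6] Fz 3.3 T [-1.96  4.1   0.06] tilt [-0.19 -0.29] yaw 7.32 w 26.5
```

>>> jog_arm --motion '[[[-0.36, 0.4, 1.1, 0, -1.8, 0.8, -1], [-0.42, 0.5, 1.35, 0, -2.3, 1, -1], [-0.44, 0.5, 1.4, 0, -2.3, 1, -1], [-0.44, 0.5, 1.4, 0, -2.3, 1, -1], [-0.44, 0.5, 1.4, 0, -2.3, 1, -1]]]'

```text
t: 26.45
tool_pos: [0.549, 0.1482, 0.2044]
eef_rot: [[-0.005, -0.126, 0.992], [-0.001, 0.992, 0.126], [-1.0, -0.0, -0.005]]
force: [-19.5, -15.2, 5.4]
width: 0.026
```

```bash
python3 -c "from h import *; st()"
```

```text
t 26.45 grasp nest [18.42  7.23] z 48.37 F nest [-21.3 -12.6] Fz 5.4 T [-3.54  3.94  0.21] tilt [-0.26 -0.02] yaw 7.24 w 26.0
```

Now I relax the push, seat the plate with a light down-press, then open partly.

>>> jog_arm --motion '[[[-0.1, 0.25, 0.6, 0, -0.8, 0.3, -1], [0, 0.12, 0.3, 0, -0.4, 0.1, -1], [0.05, 0.08, 0.2, 0, -0.3, 0, -1], [0.05, 0.08, 0.2, 0, -0.3, 0, -1], [0.05, 0.08, 0.2, 0, -0.3, 0, -1]]]'

```text
t: 27.08
tool_pos: [0.5489, 0.1482, 0.204]
eef_rot: [[-0.005, -0.126, 0.992], [-0.003, 0.992, 0.126], [-1.0, -0.002, -0.005]]
force: [-4.7, -6.6, 8.5]
width: 0.0266
```

```bash
python3 -c "from h import *; st()"
```

```text
t 27.07 grasp nest [18.15  6.97] z 48.03 F nest [-5.5 -6. ] Fz 8.5 T [-1.07  0.84  0.17] tilt [-0.31 -0.13] yaw 7.25 w 26.6
```

>>> jog_arm --motion '[[[0.02, 0.06, 0.15, 0, 0, 0, -0.2], [0, 0.05, 0.1, 0, 0, 0, 0], [0, 0.03, 0.05, 0, 0, 0, 0], [0, 0, 0, 0, 0, 0, 0], [0, 0, 0, 0, 0, 0, 0]]]'

```text
t: 27.7
tool_pos: [0.5489, 0.1483, 0.204]
eef_rot: [[-0.005, -0.126, 0.992], [-0.003, 0.992, 0.126], [-1.0, -0.002, -0.005]]
force: [-0.5, 0.4, -0.0]
width: 0.0429
```

```bash
python3 -c "from h import *; st()"
```

```text
t 27.7 grasp nest [18.18  7.11] z 47.97 F nest [-0.5  0.5] Fz -0.0 T [ 0.05 -0.01 -0.07] tilt [-0.3  -0.12] yaw 7.25 w 42.9
```

Free of the stem, with zero force. I raise straight up, then back away to look.

>>> jog_arm --motion '[[[-1, 0, 0, 0, 0, 0, 0], [-3, 0, 0, 0, 0, 0, 0], [-6, 0, 0, 0, 0, 0, 0], [-10, 0, 0, 0, 0, 0, 0], [-13, 0, 0, 0, 0, 0, 0], [-13, -3, -4, 0, 0, 0, 0], [-13, -6, -6, 0, 0, 0, 0], [-13, -6, -6, 0, 0, 0, 0], [-13, -6, -6, 0, 0, 0, 0]]]'

```text
t: 28.82
tool_pos: [0.4982, 0.082, 0.3351]
eef_rot: [[-0.003, -0.126, 0.992], [-0.002, 0.992, 0.126], [-1.0, -0.001, -0.003]]
force: [0.2, 0.1, -0.1]
width: 0.0428
```

```bash
python3 - <<'E'
from h import *
st()
w,*_=cam("wrist"); g,K,R,t=cam("top")
b=cv2.resize(g[165:275,165:245],None,fx=3.6,fy=3.6,interpolation=cv2.INTER_CUBIC)
b=cv2.copyMakeBorder(b,0,400-b.shape[0],0,0,cv2.BORDER_CONSTANT) if b.shape[0]<400 else b[:400]
cv2.imwrite("pics/f1.png",np.hstack([b,w[:,130:620]])[:,:,::-1])
s,*_=cam("scene"); cv2.imwrite("pics/f2.png",s[:,:,::-1])
E
```

```text
t 28.82 grasp nest [-40.32 -52.07] z 179.08 F nest [0.2 0.1] Fz -0.1 T [-0.05 -0.06 -0.  ] tilt [-0.19 -0.08] yaw 7.24 w 42.8
```

View pics/f1.png

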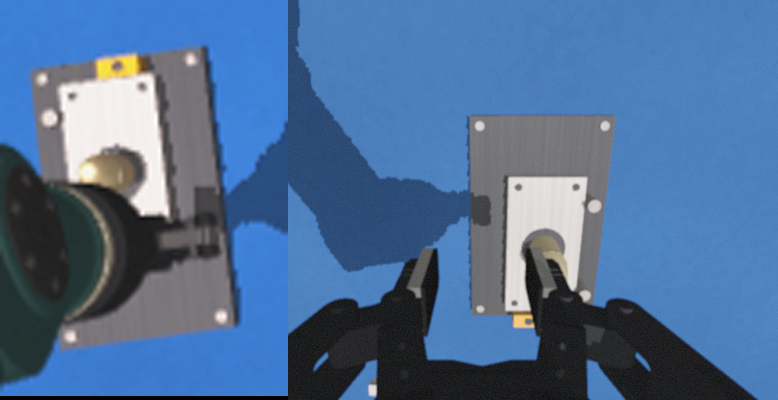

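View pics/f2.png

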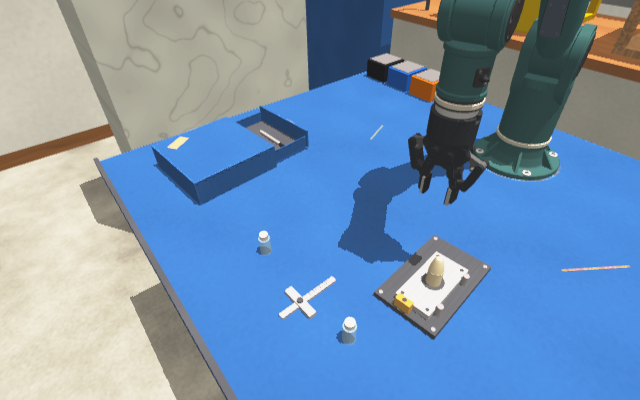

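The plate sits against the stop and both dowels, and the vials, gauge and probe look unmoved. I do a numeric check before signing.

```bash
python3 - <<'E'
from h import *
f,K,R,t=cam("wrist")
N=back([(311,116),(457.5,116)],.012,K,R,t)[:,:2]*1000; C=back([(349,177.5),(429.5,178)],.026,K,R,t)[:,:2]*1000
F=back([(345,311)],.026,K,R,t)[0,:2]*1000; D=back([(436.5,206)],.036,K,R,t)[0,:2]*1000
u=C[1]-C[0]; y=u/np.linalg.norm(u); x=np.array([y[1],-y[0]])
print("yaw plate",np.degrees(np.arctan2(x[1],x[0])),"width",np.linalg.norm(u),"len",(F-C[0])@x)
print("rear gap (53)",(C.mean(0)-N.mean(0))@x,"edge-dowelA gap",(D-C[1])@y-6,"nest w",np.linalg.norm(N[1]-N[0]))
A=cv2.imread("pics/scene0.png"); B=cv2.imread("pics/f2.png")
d=cv2.absdiff(A,B).max(2)
for n,(x0,y0,x1,y1) in dict(vialA=(335,312,362,348),vialB=(254,228,275,258),gauge=(275,272,340,322),probe=(240,110,305,150)).items(): print(n,(d[y0:y1,x0:x1]>40).sum())
E
```

```text
yaw plate 7.068404934459877 width 71.86538733353687 len 140.1862246066439
rear gap (53) 52.67118515256164 edge-dowelA gap -0.5336970161517502 nest w 129.61562931993882
vialA 0
vialB 0
gauge 0
probe 0
```

Rear gap is 52.7 mm (53 expected), the dowel gap is about 0, and the other objects are unchanged. Signing off.

```bash
python3 -c "
from h import *
print(ticket.sign_off())"
```

```text
the job is handed in; nothing more can be done
None
```

The carrier is on the nest, flat and against both dowels and the brass stop, and the job was handed in at about 29 s.

- **Placing:** I gripped the stem and set the plate down about 13 mm short of the stop and roughly 4 mm clear of the dowels. I then pushed it onto both dowels until the yaw torque balanced between them, and slid it to the stop.
- **Pressing:** The final press was about 21 N total along x and 7 to 13 N towards the dowels. No single dowel or the stop could be measured separately. Allowing for the drags, I estimate 5 to 10 N on the stop and less than 10 N per dowel.
- **Position checks:** The plate's rear edge is 52.7 mm from the nest's rear edge, against 53 mm expected. The gap at the first dowel (dowel_a) is about 0; the reading of -0.5 mm is measuring error. Contact at dowel_b rests on the torque balance and the pictures, not on a measured gap.
- **Surroundings:** The image comparison showed no change at the vials, the gauge or the probe. The gripper was clear, with about zero force.
- **Disagreements:** The nest's y position differed by about 2 mm between the top and wrist views; contact agreed with the wrist view. The plate's yaw read 7.1° in the last wrist view and 7.3° by the arm, which is within pixel error. The first slide stuck because the tool tilted and pressed down (up to 16 N), so I lightened the load and corrected the tilt.

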